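# Work the desk bin's lever and ease its lid shut

### The job

Press the lever of the small desk bin all the way down with the fingertips so that its lid lifts, and keep it down until the used-up glue stick waiting on the feed ramp has rolled into the bin. Then let the lever come back up slowly under the fingers, so that the lid eases shut over a second or more and does not slam, and come clear. Pick nothing up: leave the glue stick to roll by itself and the small things round the bin where they are.

Things in the scene. Friction and masses are not known exactly. Their poses are not given: they have to be found in the camera images.
- bin: Grey desk bin, fixed to the desk, 140 x 140 mm and 100 mm high. Origin: centre of its underside, on the desk; z up, -x the front with the lever, +x the rear with the lid's hinge. The front third of its top is a ramp that slopes down to the rear between side cheeks (118 mm high); the rest is the lid. The inside is open below the lid and the ramp.
- lever: Flat steel lever at the middle of the bin's front, on a cross pin 80 mm ahead of the bin's centre and 70 mm above the desk; origin on the pin, axes along the bin's when up. It stands out to the front, 0.25 rad above level at rest, and swings down 0.5 rad to its stop, 0.25 rad below level. It is sprung up and takes about 3 to 5 N at the pad; the lid follows it in both directions. Let go, it flies up and the lid slams.
- lever_pad (a point): Centre of the top of the black ribbed rubber pad (34 mm long, 44 mm wide) at the lever's free end, 77 mm ahead of and 24 mm above the pin at rest (94 mm above the desk); it goes down 37 mm in a full press, nearly straight.
- lid (a joint): Angle of the flat aluminium lid (94 x 130 mm, hinged at the bin's rear, 103 mm above the desk) in rad: 0 shut, 1.0 wide open with the lever fully down. It is always twice the lever's angle. A lip under its front edge holds the glue stick back while the lid is down; the stick passes once the lid is about half open.
- stick_mid (a point): Middle of the glue stick (white cylinder with a yellow label, 26 mm thick, 89 mm long), which at the start lies across the ramp against the lid's lip, about 97 mm above the desk. In the bin it is below 75 mm.
- staple_box: Small cardboard box of staples, 30 x 52 x 21 mm, on the desk at the right of the lever; origin centre of underside. To be left alone.
- washi_1: Roll of decorative tape, 37 mm across, 15 mm high, on the desk at the left of the lever; origin centre of underside. To be left alone.
- dropper: Brown dropper bottle, 34 mm across, 102 mm high, standing at the left of the bin; origin centre of underside. To be left alone.
- battery_a: Battery, 15 x 50 x 15 mm, lying at the right of the bin; origin centre of underside. To be left alone.
- glue_stick: The same glue stick; origin at the centre of its foot end, z along it.
Things that resemble listed ones, but are neither listed nor needed, are in the scene too. What is shaped like the glue_stick but pink is not meant.

How it is judged:
On the way:
1. the lever is held down by the fingers and the lid stands wide open (over 0.75 rad) (value of joint lid above 0.75 rad and contact force between the fingers and lever above 0.5 N), for 0.2 s.
At the end, for the whole second after the job is handed in: The middle of the glue stick is inside the bin's walls and under 75 mm above its underside, the lid is shut (within 0.06 rad) and still, and the staple box, tape roll, dropper bottle and battery are within 30 mm of where they were (x of stick_mid in the frame of bin between -0.068 and 0.068 m and y of stick_mid in the frame of bin between -0.068 and 0.068 m and z of stick_mid in the frame of bin between 0 and 0.075 m and value of joint lid between -0.06 and 0.06 rad and velocity of joint lid between -0.2 and 0.2 rad/s and distance of each of staple_box, washi_1, dropper, battery_a from where it was at the start of the episode below 0.03 m); the robot touches nothing.
It fails at once if the lid slams: it closes faster than 2.5 rad/s (velocity of joint lid below -2.5 rad/s).
It fails at once if the robot pushes the glue stick (over 1 N) instead of leaving it to roll (contact force between any of the arm, the fingers and glue_stick above 1 N).
It fails at once if the glue stick is lifted (height (world z) of stick_mid above 0.15 m).
It fails at once if a bystander is lifted (over 30 mm) or tipped over (height (world z) of any of staple_box, washi_1, dropper, battery_a above 0.03 m or angle between any of staple_box, washi_1, dropper, battery_a's own z axis and vertical above 0.7 rad).
It also fails if it takes over 40 s, if anything falls off the work surface, if the arm or the gripper's body presses on something with over 40 N, if the wrist force passes 120 N, or if a joint passes its speed limit or range.

### The arm

A 7-joint arm with a two-finger parallel gripper is mounted at the origin on a cart in front of the work surface, level with it; the furniture and walls round the work are solid. World frame = base frame: x ahead of the robot, y to its left, z up, the work surface at z = 0. Lengths are in m, angles in rad, forces in N, time in s.
With the tool pointing down it reaches from about 0.4 to 0.9 m from the base axis. Payload 5.6 kg.
Tool frame: the origin (TCP) lies at the very end of the fingers, on their centre line; the grasp point (between the pads) lies 19 mm behind it (manip.grip_point_offset is the distance from the TCP to the grasp point, in m); z points along the fingers, y is the line along which they close (so a half turn about z gives the same grasp; the last joint's range is limited). The gripper opens to 92 mm and grips with 3 to 60 N. Pads are 20 mm wide; open, the fingers measure 128 mm over their backs; the gripper's body (75 mm by 189 mm) begins 69 mm behind the grasp point.
Start: joints at [-1.292, 0.468, -0.012, 1.603, 0.006, 1.071, -0.056], TCP at [0.206, 0.617, 0.215] pointing down, gripper open.
Joint ranges: [-2.53, 2.53], [-0.31, 2.02], [-1.57, 1.55], [0.28, 2.44], [-1.29, 4.43], [0.15, 1.84], [-2.92, 2.92]. Speed limits (rad/s): [2.57, 2.57, 3.14, 3.14, 3.14, 3.14, 3.14].

### API

Orientations are given as a unit quaternion [w, x, y, z].
In Python, from rig import manip gives the robot as it stands.
- The arm moves only by the tool carry_out, never from a script. Its argument "rows" is a list that holds one entry, the list of rows, each a list of 7 numbers: the turn, a rotation vector about the tool's x, y, z in degrees, then the shift along the tool's x, y, z in m, then the closure, from -1 (fully open) to 1 (shut). In form: [[[ax, ay, az, dx, dy, dz, hand], ...]]. A call has 1 to 12 rows; each row is the pose to reach, as a shift and turn from the pose commanded when the call began, along the tool's axes at that moment; what a row does not reach only later rows make up. A row lasts 1/10 s, in which the tool goes at most 50 mm and 8.59 degrees, less where a joint would pass 70% of its speed; a pose out of reach is approached as far as the arm can. A call with a gripper value outside its range is refused whole. The fingers move at their own pace and stop on an object; the grip force is fixed at half the most. Time passes only in rows, so rows that repeat a pose let the fingers close. It gives the time, the measured TCP pose, the force, the opening and the grip force at its end, in the units of the state.
- manip.sense(): the state, without advancing time (a new reading comes with each control period).
- manip.capture(name): name is "scene" or "side" or "wrist"; returns a dict with "frame" (384x512x3 uint8, red, green, blue), "vertical_fov" (degrees; the focal length in pixels is half the picture's height over the tangent of half this angle, whatever the lens; pixels are square), "cx", "cy" (the principal point, pixels), "dist" ([k1, k2, p1, p2, k3] as OpenCV has them; the pictures are not rectified), "xyz" and "attitude" of the camera in the world. Camera axes: x right, y down, z forward; pixel columns grow to the right and rows downward; lengths in m; the calibration is good to about 2 mm. A picture is of the moment at which its call begins. There is no depth.
- manip.close_job(): hands the job in; it is judged then, once.
The state is a dict: "clock": time; "joints": joint angles; "qd": joint speeds; "effort": joint torques, N m; "tcp_pos": TCP position; "tool_rot": TCP orientation; "ft_force": force on the tool from outside, world axes, zero at the start; "torque": the same for the moment, N m; "finger_gap": opening from 0.0 (shut) to 1.0 (fully open); "gripper_force": force on a finger pad.
Only numpy, scipy, OpenCV 4.12 (cv2) and the standard library are available. Lean on these libraries where they do the work, as an engineer would, in place of code of your own. Each camera call takes 0.05 s, during which the arm holds its last target. There are 200 camera calls.

## Working session

There is one attempt and no reset: what is moved stays moved. The work goes in short steps, Python scripts to look and compute and a tool call to move; the robot and the scene stay as the last step left them, time stands still between calls to the robot, and variables do not carry over. Pictures are saved under pics/ and viewed, at most 10 in all, crops included, and the job is handed in when it is done.

Besides the shell and the picture viewer there is one more tool, called in YAML: its name, and indented under it one key for each argument. carry_out: Moves the arm, as the interface text tells. Its arguments: {"type":"object","properties":{"rows":{"type":"array"}},"required":["rows"]}

```bash
mkdir -p pics; cat > h.py <<'E'
import numpy as np,cv2,json
from rig import manip
from scipy.spatial.transform import Rotation as R
def snap(n,f):
    d=manip.capture(n); cv2.imwrite(f'pics/{f}.png',d['frame'][:,:,::-1]); d['frame']=None
    d={k:(np.array(v).tolist() if v is not None else None) for k,v in d.items()}
    json.dump(d,open(f'pics/{f}.json','w')); return d
def rot(q): q=np.array(q); return R.from_quat(q[[1,2,3,0]]).as_matrix() if q.shape==(4,) else q
def K(d):
    f=192/np.tan(np.radians(d['vertical_fov'])/2); return np.array([[f,0,d['cx']],[0,f,d['cy']],[0,0,1]])
def onz(f,uv,z):
    d=json.load(open(f'pics/{f}.json')); p=cv2.undistortPoints(np.array([[uv]],float),K(d),np.array(d['dist']))[0,0]
    r=rot(d['attitude'])@[p[0],p[1],1]; c=np.array(d['xyz']); return c+r*(z-c[2])/r[2]
def proj(f,P):
    d=json.load(open(f'pics/{f}.json')); A=rot(d['attitude']); c=(np.atleast_2d(P)-np.array(d['xyz']))@A
    return cv2.projectPoints(c,np.zeros(3),np.zeros(3),K(d),np.array(d['dist']))[0][:,0]
E
python3 - <<'E'
from h import *
for n in('scene','side'): print(snap(n,n))
a=[cv2.imread(f'pics/{n}.png') for n in('scene','side')]
print(manip.sense())
E
```

```text
{'frame': None, 'vertical_fov': 48.33069165226782, 'cx': 259.02248237991466, 'cy': 189.65029830192577, 'dist': [-0.11300288839650437, 0.0, 0.0, 0.0, 0.0], 'xyz': [-0.03866060789569751, -0.3534255930354395, 0.6936312117401335], 'attitude': [-0.38782141084532096, 0.796648020216683, -0.4142729962268974, 0.20814506905514998]}
{'frame': None, 'vertical_fov': 46.785530725911556, 'cx': 249.48755941502836, 'cy': 190.7989932745009, 'dist': [-0.009024276180720141, 0.0, 0.0, 0.0, 0.0], 'xyz': [0.3228466358869, 0.85930625324362, 0.6096667758807103], 'attitude': [0.07059656151991975, -0.14832781504446066, 0.8650280362831211, -0.4740690679952318]}
{'clock': 0.1, 'joints': array([-1.29202041,  0.46826105, -0.01159108,  1.60352396,  0.00602252,
        1.07143973, -0.05629722]), 'qd': array([-2.17662838e-03, -1.30940112e-03,  3.60703993e-04, -3.94003324e-03,
        4.90887341e-04,  6.64862919e-04,  4.18779991e-05]), 'effort': array([ 8.00256148e-04, -5.21650743e+01, -1.26705039e-02, -2.44372040e+01,
       -5.68341231e-02,  1.40568663e-02,  3.91846743e-05]), 'tcp_pos': array([0.20547279, 0.61610706, 0.21375697]), 'tool_rot': array([-5.79929398e-05,  1.60225016e-01,  9.87080192e-01, -7.97072667e-04]), 'ft_force': array([ 0.36698321,  0.26824058, -0.26466152]), 'torque': array([ 0.03436402, -0.05832212,  0.02560057]), 'gripper_force': 0.0, 'finger_gap': 0.9989784744062687}
```

View pics/scene.png

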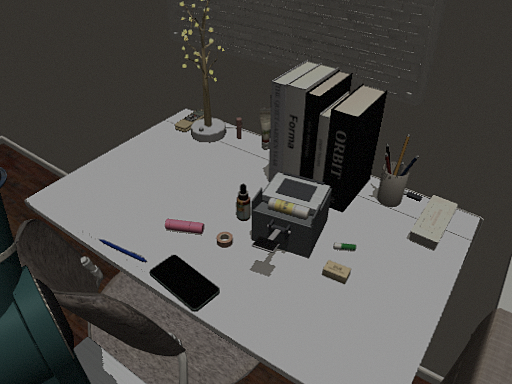

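View pics/side.png

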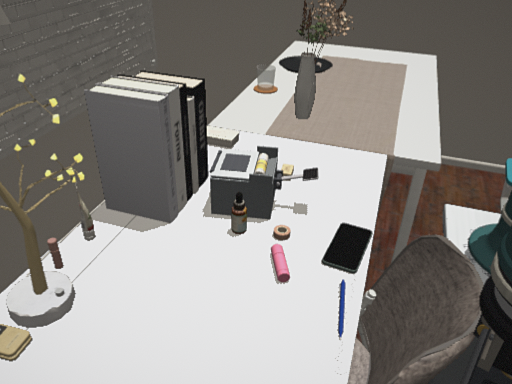

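The bin is at about (290,215) in the scene picture and (245,185) in the side picture. The white/yellow stick lies on its ramp at (288,208). The pink look-alike at (184,226) lies on the desk. I'll enlarge both views to read the lever pad.

```bash
python3 - <<'E'
import cv2
a=cv2.imread('pics/scene.png')[165:285,225:345]; b=cv2.imread('pics/side.png')[135:255,205:325]
f=lambda i: cv2.convertScaleAbs(cv2.resize(i,(400,400),interpolation=cv2.INTER_CUBIC),alpha=1.3,beta=20)
cv2.imwrite('pics/crop.png',cv2.hconcat([f(a),f(b)]))
E
```

```text
(no output)
```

View pics/crop.png

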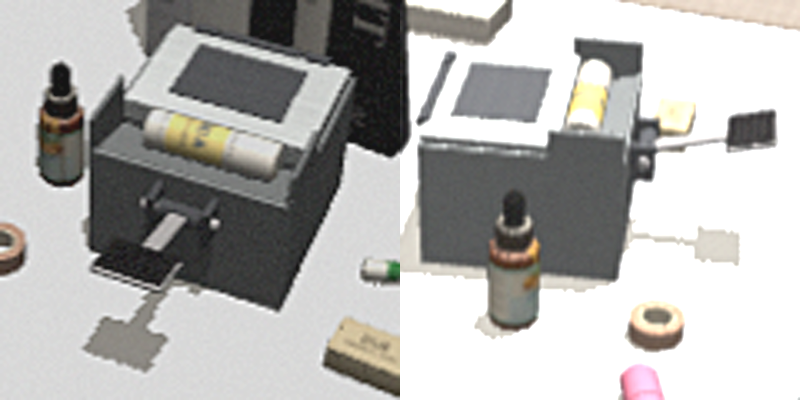

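```bash
cat >> h.py <<'E'
def world(p,P):
    c,s=np.cos(p[2]),np.sin(p[2]); P=np.atleast_2d(P); return np.c_[p[0]+c*P[:,0]-s*P[:,1],p[1]+s*P[:,0]+c*P[:,1],P[:,2]]
E
python3 - <<'E'
from h import *
from scipy.optimize import least_squares
obs=[('scene',(-.157,0,.094),(265.8,243.6)),('side',(-.157,0,.094),(310.6,174)),('scene',(-.07,-.07,0),(308.4,257.4)),('scene',(-.07,.07,0),(252.6,240)),
('side',(-.07,.07,0),(269.5,218)),('side',(.07,.07,0),(211.6,213.6))]
for f,P,u in obs: print(f,P,onz(f,u,P[2]))
r=lambda p: np.concatenate([proj(f,world(p,P))[0]-u for f,P,u in obs])
for y0 in(0,1.5,-1.5,3):
    s=least_squares(r,[.5,0,y0]); print(s.x,s.cost)
    if s.cost<60: print(s.fun.round(1),world(s.x,(-.157,0,.094)))
# other objects
for n,f,u,z in[('washi','side',(282,232),.008),('washi','scene',(225,239),.008),('drop','side',(239,230),0),('staple','scene',(337,271),.01)]: print(n,onz(f,u,z))
E
```

```text
scene (-0.157, 0, 0.094) [ 0.46568456 -0.02720791  0.094     ]
side (-0.157, 0, 0.094) [ 0.46513842 -0.0198571   0.094     ]
scene (-0.07, -0.07, 0) [ 5.63415744e-01 -7.70754215e-02 -1.11022302e-16]
scene (-0.07, 0.07, 0) [0.53683983 0.05523756 0.        ]
side (-0.07, 0.07, 0) [0.53782295 0.05217643 0.        ]
side (0.07, 0.07, 0) [0.67050721 0.08274438 0.        ]
[0.61857434 0.00194848 0.18963841] 5.347383856409476
[-0.2  0.5  1.  -1.5  1.1  0.7 -0.9 -0.3 -0.2  1.4 -1.6 -0. ] [[ 0.46438896 -0.02764662  0.094     ]]
[0.61857434 0.0019485  0.18963861] 5.347383856317167
[-0.2  0.5  1.  -1.5  1.1  0.7 -0.9 -0.3 -0.2  1.4 -1.6 -0. ] [[ 0.46438897 -0.02764663  0.094     ]]
[0.61857434 0.00194849 0.18963857] 5.347383856319114
[-0.2  0.5  1.  -1.5  1.1  0.7 -0.9 -0.3 -0.2  1.4 -1.6 -0. ] [[ 0.46438897 -0.02764663  0.094     ]]
[0.61857434 0.0019485  0.18963862] 5.3473838563174665
[-0.2  0.5  1.  -1.5  1.1  0.7 -0.9 -0.3 -0.2  1.4 -1.6 -0. ] [[ 0.46438897 -0.02764663  0.094     ]]
washi [0.49425121 0.10303289 0.008     ]
washi [0.49635011 0.10362899 0.008     ]
drop [0.58877046 0.11928334 0.        ]
staple [ 0.55529231 -0.15039114  0.01      ]
```

carry_out:
  rows:
    - [[0, 0, -2, -0.01, -0.012, 0, 1], [0, 0, -4, -0.03, -0.035, 0, 1], [0, 0, -7, -0.06, -0.07, 0, 1], [0, 0, -10, -0.09, -0.105, 0, 1], [0, 0, -13, -0.12, -0.14, 0, 1], [0, 0, -16, -0.15, -0.175, 0, 1], [0, 0, -19, -0.18, -0.21, 0, 1], [0, 0, -22, -0.21, -0.245, 0, 1], [0, 0, -25, -0.24, -0.28, 0, 1], [0, 0, -27, -0.265, -0.31, 0, 1], [0, 0, -29, -0.285, -0.335, 0, 1], [0, 0, -29, -0.3, -0.35, 0, 1]]

```text
clock: 1.3
tcp_pos: [0.3798, 0.1871, 0.2145]
tool_rot: [-0.0, -0.091, 0.996, -0.0]
ft_force: [0.1, -0.5, -0.2]
finger_gap: 0.008
gripper_force: 0.0
```

```bash
cat >> h.py <<'E'
def delta(P):
    s=manip.sense(); A=rot(s['tool_rot']); print(s['clock'],s['tcp_pos'].round(4),s['ft_force'].round(2),s['finger_gap'],'tool y deg',np.degrees(np.arctan2(A[1,1],A[0,1])),A[:,2].round(3),'delta',(A.T@(np.array(P)-s['tcp_pos'])).round(4))
E
python3 -c "
from h import *
delta([.465,-.026,.13])"
```

```text
1.3 [0.3798 0.1871 0.2145] [ 0.14 -0.45 -0.24] 0.007660165773810057 tool y deg 100.44136851724566 [-0. -0. -1.] delta [-0.0452 -0.225   0.0846]
```

carry_out:
  rows:
    - [[0, 0, 0, -0.006, -0.03, 0, 1], [0, 0, 0, -0.013, -0.065, 0, 1], [0, 0, 0, -0.02, -0.1, 0, 1], [0, 0, 0, -0.027, -0.135, 0.01, 1], [0, 0, 0, -0.034, -0.17, 0.03, 1], [0, 0, 0, -0.041, -0.205, 0.06, 1], [0, 0, 0, -0.045, -0.22, 0.08, 1], [0, 0, 0, -0.045, -0.225, 0.085, 1], [0, 0, 0, -0.045, -0.225, 0.085, 1]]

```text
clock: 2.2
tcp_pos: [0.4642, -0.0236, 0.129]
tool_rot: [-0.001, -0.091, 0.996, -0.0]
ft_force: [-0.3, 1.1, 1.2]
finger_gap: 0.003
gripper_force: 0.0
```

```bash
python3 - <<'E'
from h import *
delta([.465,-.026,.094])
b=[]
for n,x,y in(('scene',225,165),('side',225,95)):
    snap(n,n+'2'); b.append(cv2.convertScaleAbs(cv2.resize(cv2.imread(f'pics/{n}2.png')[y:y+120,x:x+120],(400,400),interpolation=cv2.INTER_CUBIC),alpha=1.3,beta=20))
    t=manip.sense()['tcp_pos']; print((proj(n+'2',t)[0]-[x,y])*3.333)
cv2.imwrite('pics/crop2.png',cv2.hconcat(b))
E
```

```text
2.2 [ 0.4642 -0.0236  0.129 ] [-0.3   1.09  1.24] 0.003473490291624435 tool y deg 100.49163487787342 [-0.002 -0.    -1.   ] delta [-0.0004 -0.0026  0.035 ]
[129.82848114 215.63700295]
[291.07162868 215.57485783]
```

View pics/crop2.png

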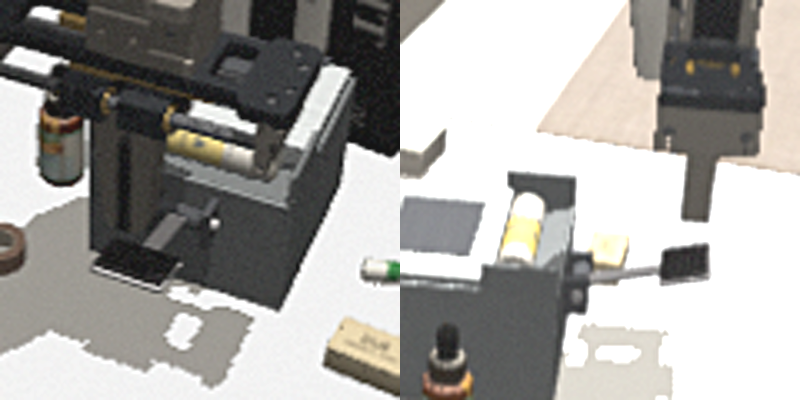

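carry_out:
  rows:
    - [[0, 0, 0, 0, -0.002, 0.01, 1], [0, 0, 0, 0, -0.002, 0.02, 1], [0, 0, 0, 0, -0.002, 0.028, 1], [0, 0, 0, 0, -0.002, 0.034, 1], [0, 0, 0, 0, -0.002, 0.039, 1], [0, 0, 0, 0, -0.002, 0.044, 1], [0, 0, 0, 0, -0.002, 0.049, 1], [0, 0, 0, 0, -0.002, 0.054, 1], [0, 0, 0, 0, -0.002, 0.059, 1], [0, 0, 0, 0, -0.002, 0.063, 1], [0, 0, 0, 0, -0.002, 0.066, 1], [0, 0, 0, 0, -0.002, 0.067, 1]]

```text
clock: 3.5
tcp_pos: [0.4655, -0.0253, 0.0623]
tool_rot: [0.0, -0.092, 0.996, -0.0]
ft_force: [-1.3, 0.1, 3.3]
finger_gap: 0.004
gripper_force: 1.7
```

```bash
python3 - <<'E'
from h import *
delta([.465,-.026,.057])
b=[]
for n,x,y in(('scene',225,165),('side',205,115)):
    snap(n,n+'3'); b.append(cv2.convertScaleAbs(cv2.resize(cv2.imread(f'pics/{n}3.png')[y:y+120,x:x+120],(400,400),interpolation=cv2.INTER_CUBIC),alpha=1.3,beta=20))
cv2.imwrite('pics/crop3.png',cv2.hconcat(b))
E
```

```text
3.5 [ 0.4655 -0.0253  0.0623] [-1.3   0.05  3.35] 0.003913083706658963 tool y deg 100.55280677169745 [ 0. -0. -1.] delta [ 0.0006 -0.0006  0.0053]
```

View pics/crop3.png

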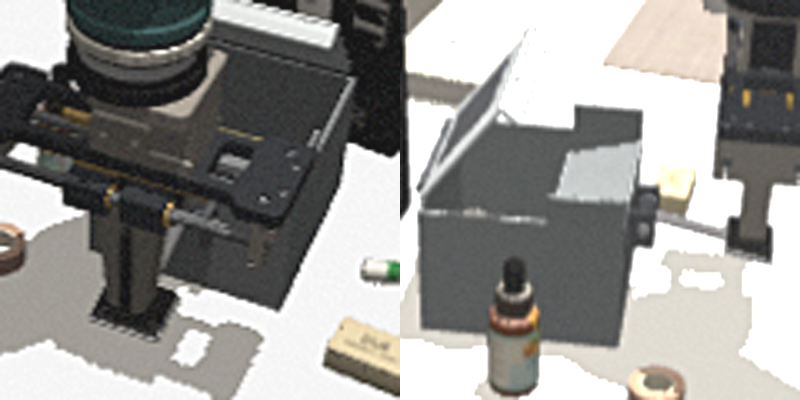

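The lid is wide open at (480,110), and the stick has left the ramp. I'll press to the stop and hold.

carry_out:
  rows:
    - [[0, 0, 0, 0, 0, 0.002, 1], [0, 0, 0, 0, 0, 0.004, 1], [0, 0, 0, 0, 0, 0.005, 1], [0, 0, 0, 0, 0, 0.005, 1], [0, 0, 0, 0, 0, 0.005, 1], [0, 0, 0, 0, 0, 0.005, 1], [0, 0, 0, 0, 0, 0.005, 1], [0, 0, 0, 0, 0, 0.005, 1], [0, 0, 0, 0, 0, 0.005, 1], [0, 0, 0, 0, 0, 0.005, 1]]

```text
clock: 4.6
tcp_pos: [0.466, -0.0251, 0.0591]
tool_rot: [0.001, -0.092, 0.996, 0.0]
ft_force: [-5.2, -0.4, 21.0]
finger_gap: 0.007
gripper_force: 10.2
```

```bash
python3 - <<'E'
from h import *
delta([.465,-.026,.129])
b=[]
for n,x,y in(('scene',225,165),('side',205,115)):
    snap(n,n+'4'); b.append(cv2.convertScaleAbs(cv2.resize(cv2.imread(f'pics/{n}4.png')[y:y+120,x:x+120],(400,400),interpolation=cv2.INTER_CUBIC),alpha=2,beta=20))
cv2.imwrite('pics/crop4.png',cv2.hconcat(b))
E
```

```text
4.6 [ 0.466  -0.0251  0.0591] [-5.24 -0.41 21.04] 0.0066211276740095245 tool y deg 100.55106335269679 [ 0.001  0.001 -1.   ] delta [ 0.001  -0.0006 -0.0699]
```

View pics/crop4.png

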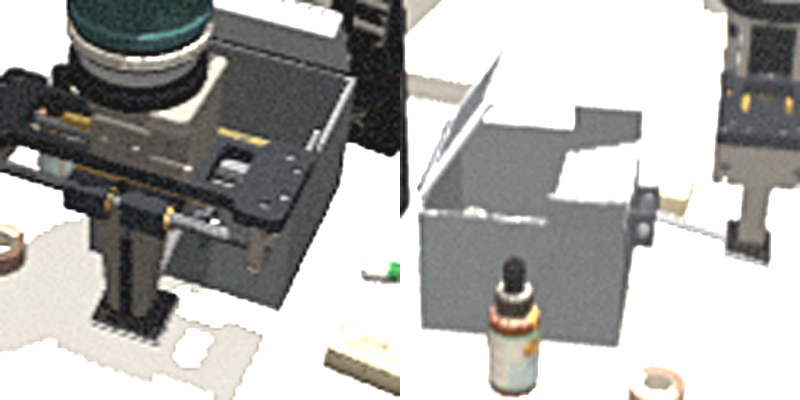

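The lever is against its stop (21 N), the lid is wide open and the ramp is empty. Next I let it up slowly, at about 12 mm/s.

carry_out:
  rows:
    - [[0, 0, 0, 0, 0, -0.001, 1], [0, 0, 0, 0, 0, -0.002, 1], [0, 0, 0, 0, 0, -0.003, 1], [0, 0, 0, 0, 0, -0.004, 1], [0, 0, 0, 0, 0, -0.005, 1], [0, 0, 0, 0, 0, -0.006, 1], [0, 0, 0, 0, 0, -0.007, 1], [0, 0, 0, 0, 0, -0.008, 1], [0, 0, 0, 0, 0, -0.009, 1], [0, 0, 0, 0, 0, -0.01, 1], [0, 0, 0, 0, 0, -0.011, 1], [0, 0, 0, 0, 0, -0.012, 1]]

```text
clock: 5.9
tcp_pos: [0.4651, -0.0253, 0.0696]
tool_rot: [-0.0, -0.092, 0.996, 0.0]
ft_force: [-1.7, -0.3, 2.6]
finger_gap: 0.006
gripper_force: 1.6
```

carry_out:
  rows:
    - [[0, 0, 0, 0, 0, -0.001, 1], [0, 0, 0, 0, 0, -0.002, 1], [0, 0, 0, 0, 0, -0.003, 1], [0, 0, 0, 0, 0, -0.004, 1], [0, 0, 0, 0, 0, -0.005, 1], [0, 0, 0, 0, 0, -0.006, 1], [0, 0, 0, 0, 0, -0.007, 1], [0, 0, 0, 0, 0, -0.008, 1], [0, 0, 0, 0, 0, -0.009, 1], [0, 0, 0, 0, 0, -0.01, 1], [0, 0, 0, 0, 0, -0.011, 1], [0, 0, 0, 0, 0, -0.012, 1]]

```text
clock: 7.1
tcp_pos: [0.466, -0.0251, 0.0819]
tool_rot: [0.001, -0.092, 0.996, -0.0]
ft_force: [0.5, -0.1, 2.9]
finger_gap: 0.003
gripper_force: 1.1
```

carry_out:
  rows:
    - [[0, 0, 0, 0, 0, -0.001, 1], [0, 0, 0, 0, 0, -0.002, 1], [0, 0, 0, 0, 0, -0.003, 1], [0, 0, 0, 0, 0, -0.004, 1], [0, 0, 0, 0, 0, -0.005, 1], [0, 0, 0, 0, 0, -0.006, 1], [0, 0, 0, 0, 0, -0.007, 1], [0, 0, 0, 0, 0, -0.008, 1], [0, 0, 0, 0, 0, -0.009, 1], [0, 0, 0, 0, 0, -0.01, 1], [0, 0, 0, 0, 0, -0.011, 1], [0, 0, 0, 0, 0, -0.012, 1]]

```text
clock: 8.3
tcp_pos: [0.4653, -0.0252, 0.0937]
tool_rot: [-0.0, -0.092, 0.996, 0.0]
ft_force: [1.5, 0.9, 1.7]
finger_gap: 0.005
gripper_force: 0.9
```

carry_out:
  rows:
    - [[0, 0, 0, 0, 0, -0.001, 1], [0, 0, 0, 0, 0, -0.002, 1], [0, 0, 0, 0, 0, -0.003, 1], [0, 0, 0, 0, 0, -0.004, 1], [0, 0, 0, 0, 0, -0.005, 1], [0, 0, 0, 0, 0, -0.006, 1], [0, 0, 0, 0, 0, -0.007, 1], [0, 0, 0, 0, 0, -0.008, 1], [0, 0, 0, 0, 0, -0.009, 1], [0, 0, 0, 0, 0, -0.01, 1], [0, 0, 0, 0, 0, -0.011, 1], [0, 0, 0, 0, 0, -0.012, 1]]

```text
clock: 9.5
tcp_pos: [0.4653, -0.0252, 0.1057]
tool_rot: [0.0, -0.092, 0.996, 0.0]
ft_force: [0.2, -0.0, -0.1]
finger_gap: 0.003
gripper_force: 0.0
```

Now clear of the lever; I back off upward and look.

carry_out:
  rows:
    - [[0, 0, 0, 0, 0, -0.015, 1], [0, 0, 0, 0, 0, -0.04, 1], [0, 0, 0, 0, 0, -0.07, 1], [0, 0, 0, 0.02, 0, -0.1, 1], [0, 0, 0, 0.03, 0, -0.12, 1], [0, 0, 0, 0.03, 0, -0.13, 1], [0, 0, 0, 0.03, 0, -0.13, 1], [0, 0, 0, 0.03, 0, -0.13, 1], [0, 0, 0, 0.03, 0, -0.13, 1]]

```text
clock: 10.4
tcp_pos: [0.4356, -0.0306, 0.2344]
tool_rot: [-0.001, -0.092, 0.996, -0.0]
ft_force: [0.7, -0.2, -0.0]
finger_gap: 0.005
gripper_force: 0.0
```

```bash
python3 - <<'E'
from h import *
delta([.465,-.026,.129])
b=[]
for n,x,y in(('scene',225,165),('side',205,115)):
    snap(n,n+'5'); b.append(cv2.convertScaleAbs(cv2.resize(cv2.imread(f'pics/{n}5.png')[y:y+120,x:x+120],(400,400),interpolation=cv2.INTER_CUBIC),alpha=1.3,beta=20))
cv2.imwrite('pics/crop5.png',cv2.hconcat(b))
E
```

```text
10.4 [ 0.4356 -0.0306  0.2344] [ 0.69 -0.16 -0.03] 0.004609058732530384 tool y deg 100.57539618417584 [-0.002 -0.001 -1.   ] delta [-0.03   -0.0009  0.1054]
```

View pics/crop5.png

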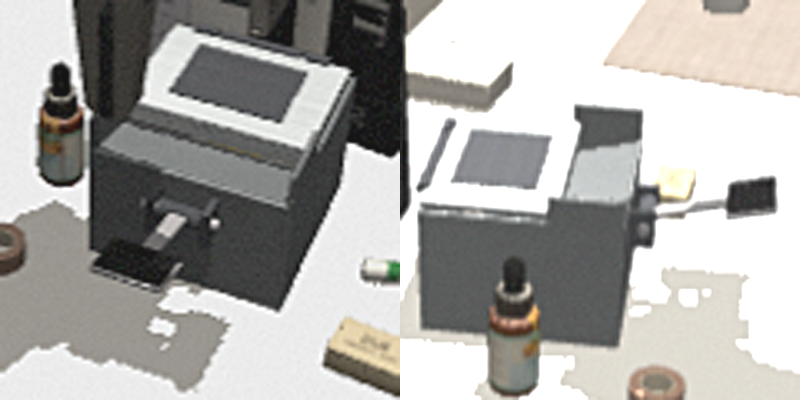

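The lid is shut, the ramp is empty, the lever is up and the bystanders haven't moved.

```bash
python3 -c "
from rig import manip
print(manip.close_job())"
```

```text
the job is handed in; nothing more can be done
None
```

I pressed the lever to its stop and the glue stick rolled off the ramp into the bin. I then let the lever up over about 4 s, so the lid eased shut, and handed in with the arm clear; no verdict came back.

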